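Put the washed deep dish back into the stepped spice stack

TASK

The washed deep dish drying on the sloping rack belongs back in the middle of the spice stack: lift the shallow dish off the bottom dish and park it on the cork mat, then set the deep dish on the bottom dish, stepped lengthwise about two centimetres away from the clear canister so that the bottom dish stays open at that end. Then put the shallow dish on top, stepped about two centimetres back the other way, each dish straight and level with its foot down inside the lip below. They are ceramic: set them down rather than dropping them, and leave the other things in the tray, the scoop and the mug where they are.

Things in the scene. Friction and masses are not known exactly. Their poses are not given: they have to be found in the camera images.
- base_dish: bottom dish, fixed in the terracotta tray: open white ceramic box 130 long (its x) x 58 wide (its y) x 40 high, walls 4 thick, flat underside; origin at the centre of its underside, z up. Level; the canister is about 146 from its centre beyond one end, the tin beyond the other (either way round).
- deep_dish: loose open white box, 0.2 kg, 130 long (x) x 58 wide (y) x 38 high over all, walls 4, ends alike; under its middle a foot 5 high, 62 x 44. Origin: centre of the foot's underside; z to its mouth. Starts on a rack sloping 30 deg lengthwise, facing up and to the robot, low end on a 16 high stop. Seated on a dish, its origin is 5 below that rim; foot free 3 each side, 30 lengthwise. Grip across the width, mid-length.
- shallow_dish: shallow dish, loose, about 0.15 kg: like the deep dish, same foot, length and width, but 28 high over all; same origin and axes. It starts seated on the bottom dish.
- cork_mat: cork mat on the worktop, 150 x 150 x 4, fixed, empty: parking place. Origin at the centre of its underside.
- canister: clear acrylic canister with bamboo lid and knob, 60 across, 94 high, loose, in the tray beside one end of the stack; origin at the centre of its underside.
- tin: squat steel tin, 58 across, 42 high, loose, at the other end of the stack; origin at the centre of its underside.
- egg_cup_a: teal ceramic egg cup, 48 across the rim, 48 high, loose, in the tray beyond the stack; origin under its centre.
- egg_cup_b: the matching egg cup, same size, 90 beside the first.
- scoop: bamboo scoop lying loose across the two egg cups, 205 long, 6 thick, its 30 wide, 16 high head at one end; origin under the middle of its handle, x along it.
- mug: teal mug, 76 across, 85 high, loose, far side of the worktop; origin under its centre.
Not all that is in view belongs to the job. Several things look just like the cork_mat: the one meant starts farthest to the robot's right. Leave any yellow look-alike of the deep_dish alone.

How it is judged:
By the outcome, as a careful person would: the job done as asked, in the order asked, and still so for the second after the job is handed in, with the robot touching nothing.
It also fails if it takes over 72 s, if anything falls off the work surface, if the arm or the gripper's body presses on something with over 40 N, if the wrist force passes 120 N, or if a joint passes its speed limit or range.

ROBOT

A 6-joint arm with a two-finger parallel gripper is mounted at the origin on the work surface. World frame = base frame: x ahead of the robot, y to its left, z up, the work surface at z = 0. Lengths are in m, angles in rad, forces in N, time in s.
With the tool pointing down it reaches from about 0.15 to 0.775 m from the base axis. Payload 6.1 kg.
Tool frame: the origin (TCP) lies at the very end of the fingers, on their centre line; the grasp point (between the pads) lies 19 mm behind it; z points along the fingers, y is the direction in which the jaws open and shut (so a half turn about z gives the same grasp; the last joint's range is limited). The gripper opens to 85 mm and grips with 20 to 120 N. Pads are 22 mm wide; open, the fingers measure 114 mm over their backs; the gripper's body (76 mm by 85 mm) begins 54 mm behind the grasp point. The pads swing forward as they close: fully open they stand 13 mm farther back than shut.
Start: joints at [1.168, 0.126, -0.04, 1.405, 0, 1.571], TCP at [0.206, 0.483, 0.231] pointing down, gripper open.
Joint ranges: [-2.72, 2.72], [-0.95, 1.95], [-1.27, 1.35], [-1.78, 2.02], [-1.46, 1.47], [-3.14, 3.14]. Speed limits (rad/s): [2.39, 2.39, 3.01, 3.14, 3.14, 3.14].

INTERFACE

Orientations are given as a unit quaternion [x, y, z, w].
In Python, from rig import r gives the robot as it stands. Calls block until the motion is done:
- r.move_pose(position, orientation): joint-space move of the TCP to a pose.
- r.move_straight(position, frame=None, feed=0.15, until_force=None): straight line of the TCP; frame=None keeps the orientation; feed is the mean speed in m/s. With until_force (N) it stops when the force on the tool has changed by that much, and returns True; else False.
- r.move_j(angles): joint-space move.
- r.gripper_open() and r.grasp(grasp_force=None): open the fingers fully, or close them until they stop; grasp_force is the grip in N (None keeps the last).
- r.sleep(seconds).
- r.ik(position, orientation): joint angles nearest the present ones, or None.
- r.get_image(name): name is "side" or "top"; returns the picture (384x512x3 uint8, blue, green, red); there is no depth.
- r.camera_model(name): a dict with "K" (3x3 intrinsics, pixels), "rvec" (rotation vector, rad) and "tvec" (3), from world to camera coordinates, as OpenCV has them. Camera axes: x right, y down, z forward; pixel columns grow to the right and rows downward; lengths in m; the calibration is good to about 2 mm. A picture is of the moment at which its call begins. camera_model takes no time and is no camera call.
A pose or a line that the arm cannot do raises r.MotionError and nothing moves.
- r.sign_off(): hands the job in, once; it reports no verdict.
Readings, each from a call of its own:
- r.read_time_s(): time.
- r.read_joint_pos(): joint angles.
- r.read_dq(): joint speeds.
- r.read_joint_torque(): joint torques, N m.
- r.read_ee_pos(): TCP position.
- r.read_tool_rot(): TCP orientation.
- r.read_ft_force(): force on the tool from outside, world axes, zero at the start.
- r.read_wrist_torque(): the same for the moment, N m.
- r.read_finger_gap(): opening from 0.0 (shut) to 1.0 (fully open).
Only numpy, scipy, OpenCV 4.12 (cv2) and the standard library are available. Lean on these libraries where they do the work, as an engineer would, in place of code of your own. Each camera call takes 0.05 s, during which the arm holds its last target. There are 200 camera calls.

## Working session

There is one attempt and no reset: what is moved stays moved. The work goes in short steps, each a Python script; the robot and the scene stay as the last script left them, time stands still between calls to the robot, and variables do not carry over. Pictures are saved under pics/ and viewed, about 8 in all and at most 12, crops included, and the job is handed in when it is done.

```bash
mkdir -p pics; ls; python3 - <<'E'
from rig import r
import cv2
for n in("top","side"):
    cv2.imwrite(f"pics/{n}0.png",cv2.resize(r.get_image(n),(800,600),interpolation=cv2.INTER_CUBIC))
    print(n,{k:__import__('numpy').array(v).round(3).tolist() for k,v in r.camera_model(n).items()})
print(r.read_time_s(), r.read_tool_rot())
E
```

```text
pics
top {'K': [[353.405, 0.0, 250.557], [0.0, 353.405, 197.524], [0.0, 0.0, 1.0]], 'rvec': [2.205, -2.159, 0.084], 'tvec': [-0.005, 0.474, 1.08]}
side {'K': [[415.079, 0.0, 249.593], [0.0, 415.079, 190.792], [0.0, 0.0, 1.0]], 'rvec': [0.033, -2.823, 1.309], 'tvec': [0.485, 0.044, 1.159]}
0.1 [ 2.00046454e-01  9.79786161e-01 -6.88200407e-04 -1.45850070e-04]
```

View pics/top0.png

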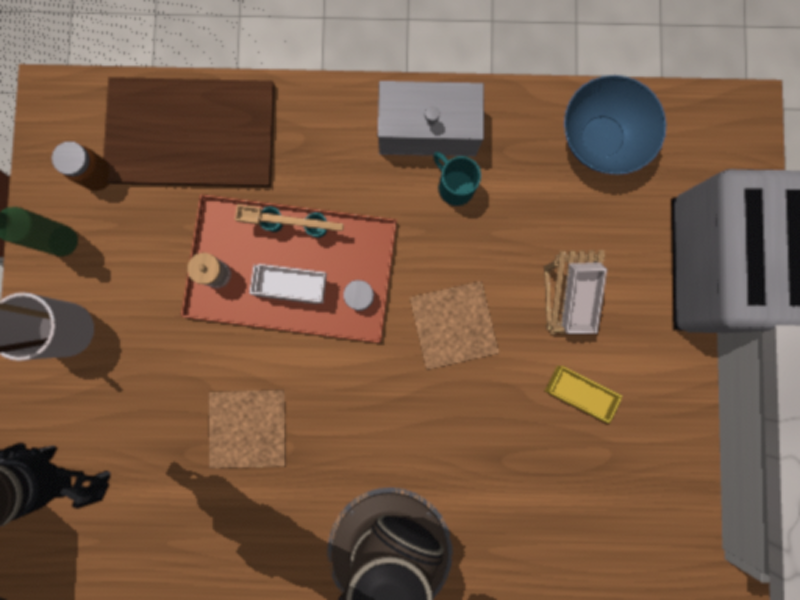

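View pics/side0.png

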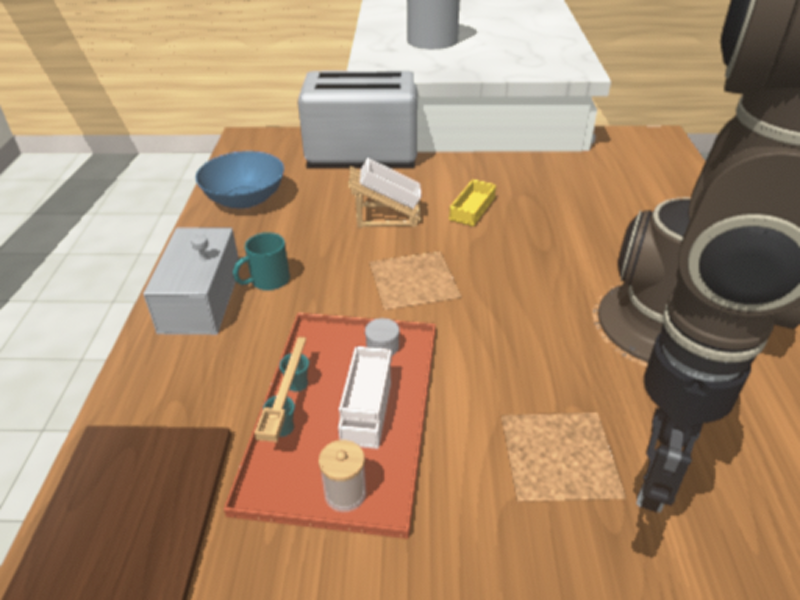

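The top view shows the stack at (288,285) with its canister end to the left (+y), the deep dish on the rack at (585,298), and the yellow decoy at (585,395). The rightmost cork mat is at (455,325). The side view agrees. I'll take crops for corner measurements.

```bash
cat > crop.py <<'E'
from rig import r
import cv2,numpy as np
def crops(name,specs,s,imgs=None):
    """specs: (cam,u0,v0,w,h) panels side by side, scale s, ticks every 5 raw px; raw pixel = u0+px/s-0.5"""
    out=[]; im={}
    for c,u0,v0,w,h in specs:
        if c not in im: im[c]=r.get_image(c)
        p=cv2.resize(im[c][v0:v0+h,u0:u0+w],None,fx=s,fy=s,interpolation=cv2.INTER_CUBIC)
        p=cv2.convertScaleAbs(p,alpha=1.0)
        for k in range(0,w,5):
            cv2.line(p,(int((k+.5)*s),0),(int((k+.5)*s),12 if (u0+k)%10==0 else 6),(0,255,255),1)
            if (u0+k)%10==0: cv2.putText(p,str(u0+k),(int((k+.5)*s),22),0,.35,(0,255,255),1)
        for k in range(0,h,5):
            cv2.line(p,(0,int((k+.5)*s)),(12 if (v0+k)%10==0 else 6,int((k+.5)*s)),(0,255,255),1)
            if (v0+k)%10==0: cv2.putText(p,str(v0+k),(13,int((k+.5)*s)+4),0,.35,(0,255,255),1)
        out.append(p)
    cv2.imwrite(name,np.hstack(out))
E
python3 - <<'E'
from crop import *
crops("pics/stack.png",[("top",155,160,60,60),("side",210,215,50,60)],7)
crops("pics/rack.png",[("top",345,155,50,65),("side",220,95,55,65)],7)
E
```

```text
(no output)
```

View pics/stack.png

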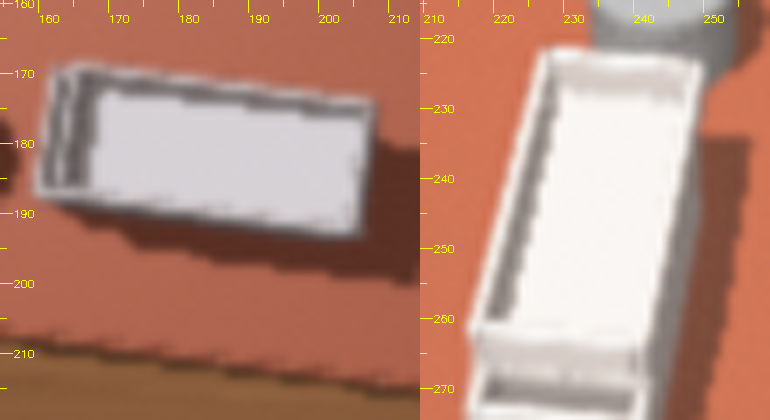

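View pics/rack.png

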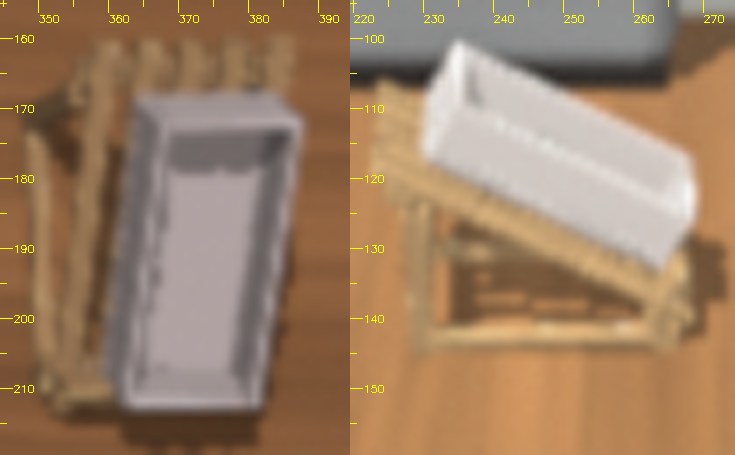

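```bash
cat > fit.py <<'E'
import numpy as np,cv2
from rig import r
from scipy.optimize import least_squares
from scipy.spatial.transform import Rotation as R
CM={n:r.camera_model(n) for n in("top","side")}
def proj(c,P):
    m=CM[c]; return cv2.projectPoints(np.asarray(P,float).reshape(-1,1,3),np.array(m["rvec"],float),np.array(m["tvec"],float),np.array(m["K"],float),None)[0][:,0]
def onplane(c,uv,z):
    m=CM[c]; Rm=R.from_rotvec(np.ravel(m["rvec"])).as_matrix(); C=-Rm.T@np.ravel(m["tvec"])
    d=Rm.T@np.linalg.solve(np.array(m["K"]),[uv[0],uv[1],1]); return C+d*(z-C[2])/d[2]
E
cat > f1.py <<'E'
from fit import *
L,W=.065,.029
# stack: x axis toward canister. p: x,y,ztop,yaw, base offset e along axis, rim base = ztop-.023
def pts(p,e,z,sx,sy):
    c,s=np.cos(p[3]),np.sin(p[3]); a=e+sx*L; b=sy*W
    return [p[0]+c*a-s*b,p[1]+s*a+c*b,z]
# image-left = +y = canister; up = +x. yaw~pi/2: dish y -> -x (down in the top image)
obs=[("top",0,-1,-1,207.9,173.8),("top",0,-1,1,206.1,193.2),
("side",0,-1,-1,226.9,221.4),("side",0,-1,1,249.9,223.4),("side",0,1,-1,216.6,260.9),("side",0,1,1,241,264.2),
("top",1,1,-1,161.9,168.9),("top",1,1,1,159.5,186.9)]
def res(p): return np.ravel([proj(c,[pts(p,p[4]*b,p[2]-.023*b,sx,sy)])[0]-[u,v] for c,b,sx,sy,u,v in obs])
s=least_squares(res,[.55,.15,.07,1.5,.02],x_scale=.01,loss='soft_l1')
print("stack",s.x.round(4)); print(res(s.x).reshape(-1,2).round(1).tolist())
# deep
dobs=[("top",1,-1,38,301,124),("top",-1,-1,38,262,407),("top",-1,1,38,130,407),("top",1,1,5,137,93),
("side",1,1,38,80,90),("side",1,-1,38,108,40),("side",-1,-1,38,340,155),("side",-1,1,38,342,203),("side",1,1,5,75,158),("side",-1,1,5,310,268)]
o={"top":(345,155),"side":(220,95)}
dobs=[(c,sx,sy,z,o[c][0]+u/7-.5,o[c][1]+v/7-.5) for c,sx,sy,z,u,v in dobs]
def dp(p,sx,sy,z): return np.array(p[:3])+R.from_euler('ZYX',[p[3],p[4],0]).apply([sx*L,sy*W,z/1e3])
def dres(p): return np.r_[np.ravel([proj(c,[dp(p,sx,sy,z)])[0]-[u,v] for c,sx,sy,z,u,v in dobs]),(p[4]+np.pi/6)*40]
t=least_squares(dres,[.45,-.35,.06,0,-.52],x_scale=.01,loss='soft_l1')
print("deep",t.x.round(4)); print(dres(t.x)[:-1].reshape(-1,2).round(1).tolist())
print("mat",[onplane("top",np.array([u,v])*.64,.004).round(3).tolist() for u,v in((411,297),(481,282),(498,351),(427,367))])
print("can",onplane("top",np.array([204,268])*.64,.10).round(3),"tin",onplane("top",np.array([358,295])*.64,.047).round(3))
# overlays
import itertools
for c,specs in(("top",None),("side",None)):
    im=cv2.resize(r.get_image(c),None,fx=6,fy=6,interpolation=cv2.INTER_CUBIC)
    def poly(P,col): 
        q=((proj(c,P)+.5)*6).astype(int); cv2.polylines(im,[q.reshape(-1,1,2)],True,col,1)
    q=[(-1,-1),(1,-1),(1,1),(-1,1)]
    poly([pts(s.x,0,s.x[2],*k) for k in q],(0,0,255)); poly([pts(s.x,s.x[4],s.x[2]-.023,*k) for k in q],(0,160,0)); poly([pts(s.x,s.x[4],s.x[2]-.063,*k) for k in q],(255,0,0))
    poly([dp(t.x,*k,38) for k in q],(0,0,255)); poly([dp(t.x,*k,5) for k in q],(255,0,0))
    a=[("top",155,160),("top",345,158)] if c=="top" else [("side",206,215),("side",220,95)]
    out=[im[v*6:v*6+370,u*6:u*6+380] for _,u,v in a]
    g=np.hstack(out); G=g if c=="top" else np.vstack([G,g])
cv2.imwrite("pics/ov.png",cv2.resize(G,None,fx=.81,fy=.81,interpolation=cv2.INTER_AREA) if G.shape[0]>600 else G)
E
python3 f1.py
```

```text
stack [0.5159 0.2004 0.0657 1.4562 0.016 ]
[[0.6, 0.5], [-0.4, 0.2], [-0.3, -0.2], [-0.3, -0.1], [-0.8, 0.4], [0.2, -0.2], [0.2, 0.0], [-0.3, 0.7]]
deep [ 0.5075 -0.3531  0.0631  0.0486 -0.5188]
[[0.7, -0.5], [0.0, 0.0], [-0.6, 0.5], [-0.0, 0.4], [3.0, 1.2], [-0.8, -0.2], [-0.3, -0.5], [0.3, 1.5], [-0.9, -0.6], [-0.1, -0.3]]
mat [[0.499, -0.033, 0.004], [0.533, -0.174, 0.004], [0.394, -0.21, 0.004], [0.36, -0.068, 0.004]]
can [0.536 0.354 0.1  ] tin [0.497 0.071 0.047]
```

View pics/ov.png

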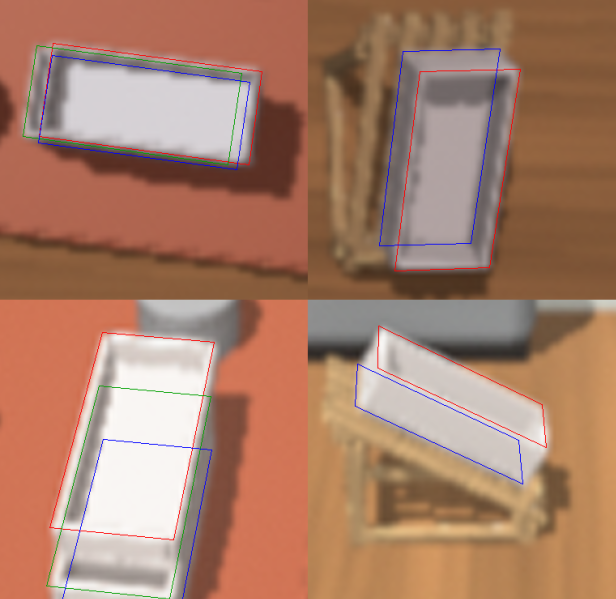

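The overlay fits both dishes to about 1–2 mm: stack yaw 1.456, shallow dish already stepped about 16 mm off the base, deep dish at a 30° pitch. Next I'll check reachability.

```bash
cat > h.py <<'E'
import numpy as np
from rig import r
from scipy.spatial.transform import Rotation as R
YAW=1.456; AX=np.array([np.cos(YAW),np.sin(YAW),0])      # toward canister
SH=np.array([.5159,.2004,.038]); BASE=SH+.016*AX         # dish origins (foot under)
DEEP=np.array([.5075,-.3531,.0631]); DY,DP=.0486,-np.pi/6
MAT=np.array([.4465,-.1213,.004]); MY=1.81
def pose(o,yaw,pitch,h,flip):
    """tool pose for a dish with origin o; tip h along dish z above the origin"""
    D=R.from_euler('ZYX',[yaw,pitch,0]); T=D*R.from_matrix(np.diag([1,-1,-1]) if flip else np.diag([-1,1,-1]))
    return np.asarray(o)+D.apply([0,0,h]),T.as_quat()
E
python3 - <<'E'
from h import *
up=[0,0,.1]
for n,(o,y,p) in {"sh":(SH,YAW,0),"shup":(SH+up,YAW,0),"mat":(MAT,MY,0),"deep":(DEEP,DY,DP),"stackrev":(SH,YAW-np.pi,0)}.items():
  for f in(0,1):
    for h in(.008,.1):
        q=r.ik(*pose(o,y,p,h,f)); print(n,f,h,None if q is None else np.round(q,2).tolist())
E
```

```text
sh 0 0.008 [0.37, 0.24, -0.31, 1.02, 0.0, -1.09]
sh 0 0.1 [0.37, 0.19, -0.16, 1.21, 0.0, -1.09]
sh 1 0.008 [0.37, 0.24, -0.31, 1.02, 0.0, 2.06]
sh 1 0.1 [0.37, 0.19, -0.16, 1.21, 0.0, 2.06]
shup 0 0.008 [0.37, 0.19, -0.15, 1.23, 0.0, -1.09]
shup 0 0.1 [0.37, 0.18, 0.04, 1.43, 0.0, -1.09]
shup 1 0.008 [0.37, 0.19, -0.15, 1.23, 0.0, 2.06]
shup 1 0.1 [0.37, 0.18, 0.04, 1.43, 0.0, 2.06]
mat 0 0.008 [-0.27, 0.11, -0.56, 0.91, 0.0, -2.08]
mat 0 0.1 [-0.27, 0.04, -0.41, 1.12, 0.0, -2.08]
mat 1 0.008 [-0.27, 0.11, -0.56, 0.91, 0.0, 1.07]
mat 1 0.1 [-0.27, 0.04, -0.41, 1.12, 0.0, 1.07]
deep 0 0.008 [-0.79, 0.09, -0.56, 0.56, 0.38, -0.77]
deep 0 0.1 [-0.86, -0.02, -0.48, 0.77, 0.41, -0.84]
deep 1 0.008 [-0.79, 0.09, -0.56, 0.56, 0.38, 2.37]
deep 1 0.1 [-0.86, -0.02, -0.48, 0.77, 0.41, 2.3]
stackrev 0 0.008 [0.37, 0.24, -0.31, 1.02, 0.0, 2.06]
stackrev 0 0.1 [0.37, 0.19, -0.16, 1.21, 0.0, 2.06]
stackrev 1 0.008 [0.37, 0.24, -0.31, 1.02, 0.0, -1.09]
stackrev 1 0.1 [0.37, 0.19, -0.16, 1.21, 0.0, -1.09]
```

```bash
python3 - <<'E'
from h import *
from crop import crops
t=r.read_time_s
p,q=pose(SH,YAW,0,.008,1)
r.move_pose(p+[0,0,.10],q); print(t())
c=r.move_straight(p,feed=.08,until_force=8); print("hit",c,r.read_ee_pos(),t())
if not c:
    r.grasp(40); print("gap",r.read_finger_gap(),r.read_ft_force(),t())
    crops("pics/g1.png",[("top",150,150,70,70),("side",195,200,70,70)],5.7)
    f0=r.read_ft_force(); r.move_straight(p+[0,0,.02],feed=.05); print(r.read_ft_force()-f0,r.read_finger_gap(),t())
E
```

```text
1.975
hit False [0.51628578 0.20057573 0.04657328] 3.375
gap 0.6687185890525592 [-1.49741484  0.26681426  5.1908425 ] 3.75
[ 1.97045292  0.78350559 -7.47365866] 0.6711561713960311 4.4
```

```bash
python3 - <<'E'
from h import *
from crop import crops
t=r.read_time_s
p,q=pose(SH,YAW,0,.008,1)
r.move_straight(p+[0,0,.09],feed=.15)
m,mq=pose(MAT,MY,0,.008,1)
r.move_pose(m+[0,0,.05],mq); print(t(),r.read_finger_gap())
r.move_straight(m+[0,0,.008],feed=.1)
c=r.move_straight(m-[0,0,.004],feed=.015,until_force=3); print("hit",c,r.read_ee_pos(),r.read_ft_force(),t())
if c:
    r.gripper_open(); r.move_straight(m+[0,0,.09],feed=.2); print(r.read_ft_force(),t())
    d,dq=pose(DEEP,DY,DP,.11,1); r.move_pose(d,dq); print(t())
crops("pics/m.png",[("top",255,165,70,100),("side",145,90,70,100)] if 0 else [("top",255,175,70,70),("side",225,150,70,70)],5.7)
E
```

```text
6.2917 0.6689061864012521
hit True [ 0.44650925 -0.12135159  0.01158848] [-0.40466575  0.16058092  4.5969536 ] 7.45
[-0.40989046  0.09423352 -0.09111078] 8.4583
9.5833
```

View pics/m.png

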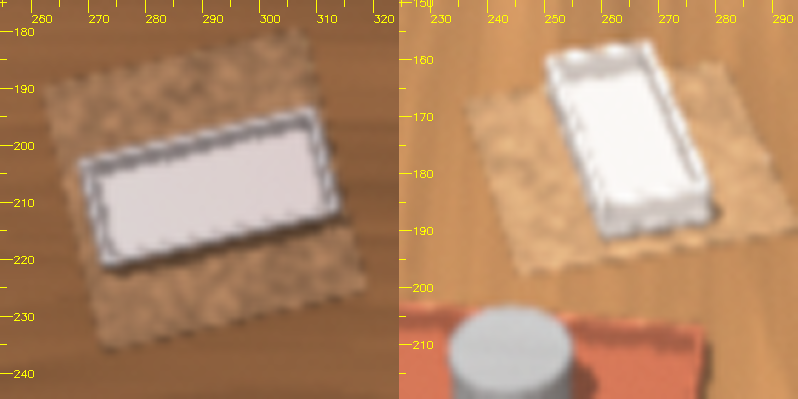

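Parked cleanly on the mat, with contact at the predicted height. Now I'll re-measure the bare base dish for the fit.

```bash
python3 - <<'E'
from crop import *
crops("pics/base.png",[("top",155,163,56,70),("side",207,223,44,70)],8)
E
```

```text
(no output)
```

View pics/base.png

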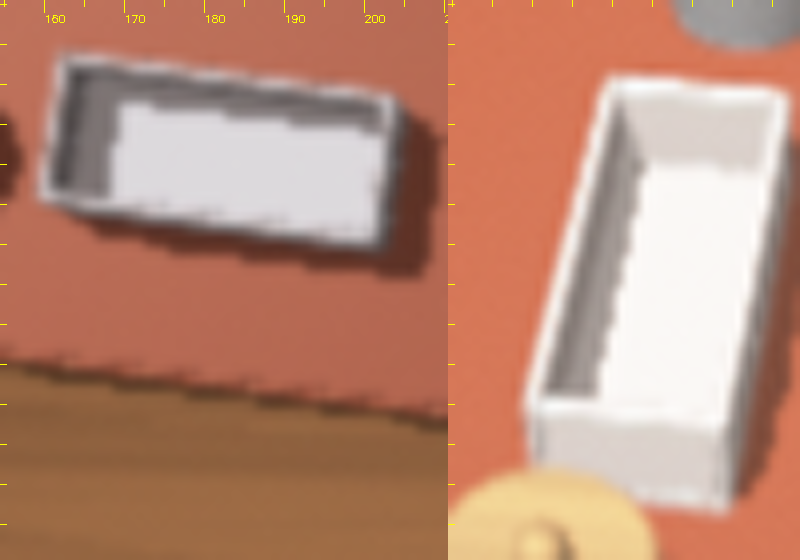

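```bash
cat > f2.py <<'E'
from fit import *
def fitl(obs,z0,g,yaw0):
    # level dish rim fit: x,y,yaw; obs cam,sx,sy,u,v
    def P(p,sx,sy):
        c,s=np.cos(p[2]),np.sin(p[2]); return [p[0]+c*sx*.065-s*sy*.029,p[1]+s*sx*.065+c*sy*.029,z0]
    f=lambda p:np.ravel([proj(c,[P(p,a,b)])[0]-[u,v] for c,a,b,u,v in obs])
    s=least_squares(f,[*g,yaw0],x_scale=.01,loss='soft_l1'); return s.x,f(s.x).reshape(-1,2)
def raw(cam,u0,v0,s,pts): # order (+,-)(-,-)(-,+)(+,+)
    return [(cam,a,b,u0+u/s-.5,v0+v/s-.5) for (a,b),(u,v) in zip([(1,-1),(-1,-1),(-1,1),(1,1)],pts)]
if __name__=="__main__":
    T=raw("top",155,163,8,[(60,52),(400,95),(381,249),(38,202)]); S=raw("side",207,223,8,[(76,403),(158,76),(342,92),(282,432)])
    MT=raw("top",255,175,5.7,[(78,160),(314,107),(341,212),(106,269)]); MS=raw("side",225,150,5.7,[(203,208),(147,58),(253,40),(312,183)])
    # mat side panel: near(+y) end corners: left (203,208), right (312,183)
    for n,o,z,g,y in(("base T",T,.043,(.517,.216),1.456),("base S",S,.043,(.517,.216),1.456),("base",T+S,.043,(.517,.216),1.456),("mat T",MT,.032,(.446,-.121),1.81),("mat S",MS,.032,(.446,-.121),1.81),("mat",MT+MS,.032,(.446,-.121),1.81)):
        x,e=fitl(o,z,g,y); print(n,x.round(4),np.abs(e).max().round(2))
E
python3 f2.py
```

```text
base T [0.5175 0.2155 1.4629] 0.38
base S [0.516  0.2157 1.4665] 0.69
base [0.5166 0.2156 1.4653] 0.75
mat T [ 0.4456 -0.1201  1.8239] 0.38
mat S [ 0.4439 -0.1204  1.8156] 0.73
mat [ 0.4447 -0.1202  1.8213] 0.79
```

```bash
sed -i 's/^SH=.*/SH=np.array([.5159,.2004,.038]); BASE=np.array([.518,.2155,.038])/; s/^DEEP=.*/DEEP=np.array([.5085,-.3538,.0631]); DY,DP=.0486,-np.pi\/6/' h.py
python3 - <<'E'
from h import *
from crop import crops
t=r.read_time_s
d,dq=pose(DEEP,DY,DP,.010,1)
c=r.move_straight(d,frame=dq,feed=.08,until_force=8); print("hit",c,r.read_ee_pos(),d,t())
if not c:
    r.grasp(40); print("gap",r.read_finger_gap(),r.read_ft_force(),t())
    crops("pics/dg.png",[("top",335,150,70,80),("side",215,75,70,80)],5.7)
E
```

```text
hit False [ 0.50361345 -0.3543383   0.07236791] [ 0.5035059  -0.3540429   0.07176025] 11.1917
gap 0.6684444921792427 [-4.41579515  1.04349709  5.31662002] 11.5667
```

View pics/dg.png

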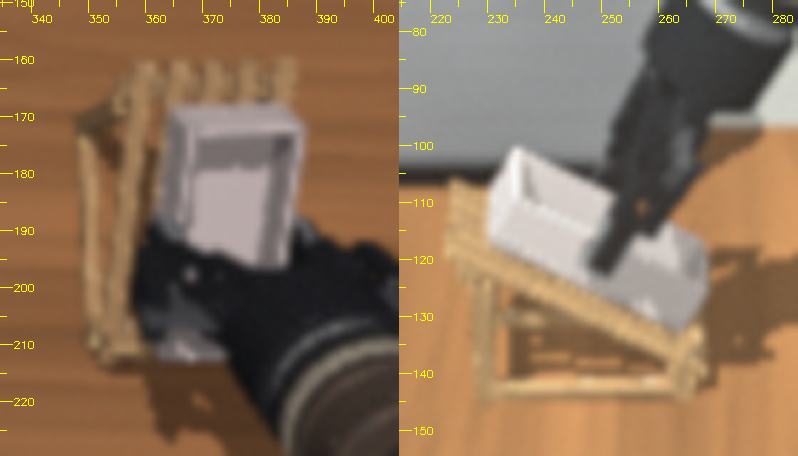

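```bash
python3 - <<'E'
from h import *
from crop import crops
t=r.read_time_s
d,dq=pose(DEEP,DY,DP,.10,1)
r.move_straight(d,frame=dq,feed=.12); print(r.read_finger_gap(),r.read_ft_force(),t())
r.move_straight(d+[0,0,.04],frame=dq,feed=.12)
p,q=pose(BASE-.02*AX,YAW,0,.010,1)
r.move_pose(p+[0,0,.10],q); print(t())
r.move_straight(p+[0,0,.012],feed=.1); print(r.read_ft_force(),r.read_wrist_torque(),t())
crops("pics/d2.png",[("top",150,155,70,80),("side",200,205,70,80)],5.7)
E
```

```text
0.6674717215388984 [ 1.03699217 -0.40436708 -2.79856054] 12.5667
15.0583
[-0.33535849 -0.9138628  -1.6065607 ] [ 0.0173072   0.01394474 -0.01609725] 16.0917
```

View pics/d2.png

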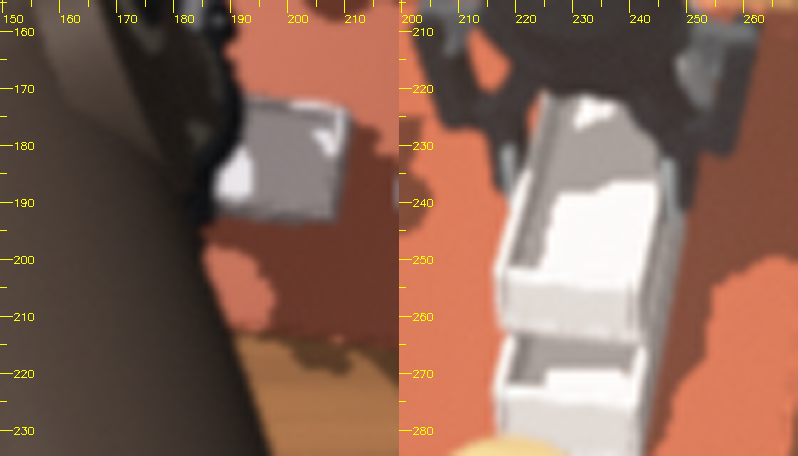

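The deep dish is level and aligned over the base, with about 12 mm still to go. Lowering it now.

```bash
python3 - <<'E'
from h import *
t=r.read_time_s
p,q=pose(BASE-.02*AX,YAW,0,.010,1)
c=r.move_straight(p-[0,0,.004],frame=q,feed=.015,until_force=3); e=r.read_ee_pos(); print("hit",c,e,p,r.read_ft_force(),r.read_wrist_torque(),t())
E
```

```text
hit True [0.51568568 0.19563976 0.05194352] [0.51570911 0.19563164 0.048     ] [ 0.12018088 -0.24414124  5.10637075] [-0.00669983  0.18991719 -0.0035388 ] 16.825
```

```bash
python3 - <<'E'
from h import *
t=r.read_time_s
p,q=pose(BASE-.02*AX,YAW,0,.010,1)
AY=np.array([-np.sin(YAW),np.cos(YAW),0])
w0=None
for s in(.0025,):
    o=p-s*AY
    r.move_straight(np.r_[p[:2],.0545],frame=q,feed=.03); r.move_straight(np.r_[o[:2],.0545],frame=q,feed=.03)
    w=r.read_wrist_torque(); f=r.read_ft_force()
    c=r.move_straight(np.r_[o[:2],.0435],frame=q,feed=.015,until_force=3); df=r.read_ft_force()-f; dw=r.read_wrist_torque()-w
    print(s,c,r.read_ee_pos(),df.round(2),dw.round(3),t())
E
```

```text
0.0025 True [0.51785356 0.19514621 0.05344755] [-0.65 -0.74 -0.55] [0.065 0.096 0.018] 17.5917
```

```bash
python3 - <<'E'
from h import *
t=r.read_time_s
p,q=pose(BASE-.02*AX,YAW,0,.010,1)
AY=np.array([-np.sin(YAW),np.cos(YAW),0]); o=p-.0025*AY
r.move_straight(np.r_[o[:2],.0555],frame=q,feed=.03); r.sleep(.3)
w=r.read_wrist_torque(); f=r.read_ft_force()
c=r.move_straight(np.r_[o[:2],.0435],frame=q,feed=.012,until_force=4); r.sleep(.1); df=r.read_ft_force()-f; dw=r.read_wrist_torque()-w
print(c,r.read_ee_pos(),f.round(2),df.round(2),dw.round(3),r.read_finger_gap(),t())
E
```

```text
True [0.51804499 0.19541072 0.05189098] [-0.68 -0.29 -2.3 ] [ 0.36 -0.3   7.89] [0.019 0.222 0.09 ] 0.6688971871018361 18.7417
```

```bash
python3 - <<'E'
from h import *
t=r.read_time_s
p,q=pose(BASE-.02*AX,YAW,0,.010,1)
AY=np.array([-np.sin(YAW),np.cos(YAW),0])
at=lambda s,z: np.r_[(p-s*AY)[:2],z]
for sgn in(1,-1):
    r.move_straight(at(.0025,.0532),frame=q,feed=.02); r.sleep(.3)
    f=r.read_ft_force(); c=r.move_straight(at(.0025+sgn*.007,.0532),frame=q,feed=.01,until_force=4)
    e=r.read_ee_pos(); print(sgn,c,"s=",-(e-p)@AY,e[2],(r.read_ft_force()-f).round(2),t())
E
python3 - <<'E'
from crop import *
crops("pics/d3.png",[("side",200,205,70,75)],7.5)
E
```

```text
1 True s= 0.0019124377416105864 0.052182000123745555 [ 0.37 -0.89 -1.01] 19.6167
-1 True s= -0.0033371193106567824 0.05296015543124834 [2.37 0.6  0.65] 20.8
```

View pics/d3.png

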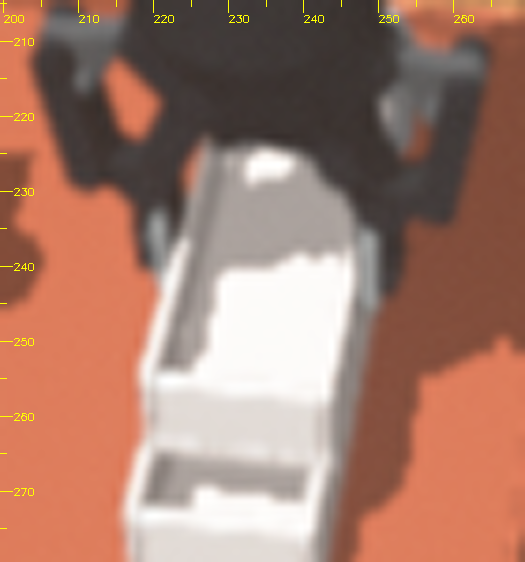

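```bash
python3 - <<'E'
from h import *
t=r.read_time_s
p,q=pose(BASE-.02*AX,YAW,0,.010,1)
AY=np.array([-np.sin(YAW),np.cos(YAW),0])
at=lambda s,z: np.r_[(p-s*AY)[:2],z]
r.move_straight(at(0,.0535),frame=q,feed=.015); r.sleep(.5)
f=r.read_ft_force(); c=r.move_straight(at(.008,.0535),frame=q,feed=.01,until_force=5)
e=r.read_ee_pos(); print(c,"s=",-(e-p)@AY,e[2],f.round(2),(r.read_ft_force()-f).round(2),t())
E
```

```text
True s= 0.001975571006990662 0.05260430985379045 [ 0.71  0.14 -1.52] [-0.11 -0.09 -0.49] 22.2583
```

```bash
python3 - <<'E'
from h import *
t=r.read_time_s
p,q=pose(BASE-.02*AX,YAW,0,.010,1)
AY=np.array([-np.sin(YAW),np.cos(YAW),0])
at=lambda s,z: np.r_[(p-s*AY)[:2],z]
r.move_straight(at(-.0007,.0540),frame=q,feed=.015); r.sleep(.4)
c=r.move_straight(at(-.0007,.0475),frame=q,feed=.012,until_force=7)
e=r.read_ee_pos(); print(c,"s=",-(e-p)@AY,e[2],r.read_ft_force().round(2),r.read_wrist_torque().round(3),t())
r.gripper_open(); r.sleep(.2); e=r.read_ee_pos(); print(r.read_ft_force().round(2))
r.move_straight([e[0],e[1],.15],frame=q,feed=.15); print(r.read_ft_force().round(2),t())
m,mq=pose(MAT,MY,0,.008,1); r.move_pose(m+[0,0,.08],mq); print(t())
from crop import *
crops("pics/d4.png",[("top",155,160,56,70),("side",205,215,50,70)],7.5)
E
```

```text
True s= -0.0005345943076156525 0.05196935707016073 [-0.19 -0.48  4.37] [ 0.001  0.21  -0.003] 23.3333
[ 0.04 -0.06 -0.85]
[-0.17  0.21  0.29] 24.7417
25.9917
```

View pics/d4.png

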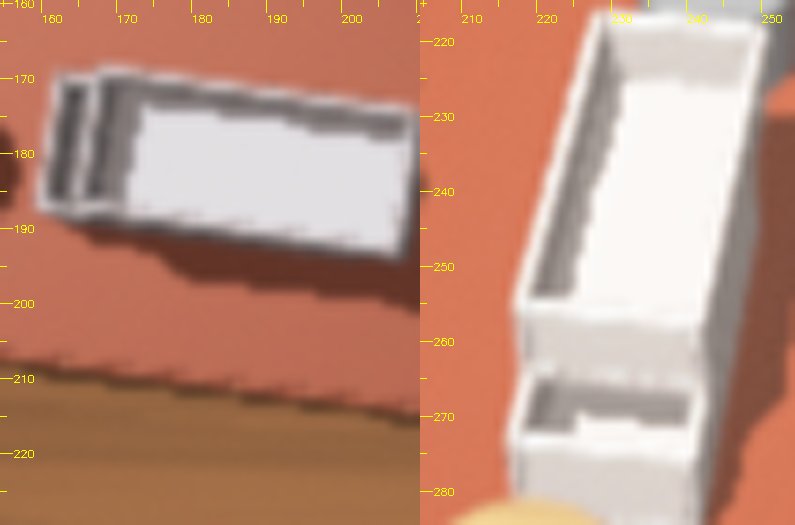

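```bash
python3 - <<'E'
from f2 import *
T=raw("top",155,160,7.5,[(100,67),(416,107),(403,260),(80,212)]); S=raw("side",205,215,7.5,[(95,302),(175,12),(345,28),(286,325)])
for z in(.072,.076,.081):
    for n,o in(("T",T),("S",S),("TS",T+S)):
        x,e=fitl(o,z,(.516,.196),1.456); d=x[:2]-np.array([.5166,.2156]); a=np.array([np.cos(1.456),np.sin(1.456)])
        print(z,n,x.round(4),"along",(d@a).round(4),"rms",np.sqrt((e**2).mean()).round(2))
E
```

```text
0.072 T [0.515  0.1923 1.4614] along -0.0233 rms 0.48
0.072 S [0.5135 0.1877 1.4568] along -0.028 rms 0.23
0.072 TS [0.5139 0.1901 1.4584] along -0.0256 rms 0.69
0.076 T [0.5145 0.1916 1.4609] along -0.0241 rms 0.5
0.076 S [0.5131 0.1915 1.4574] along -0.0244 rms 0.29
0.076 TS [0.5136 0.1915 1.4584] along -0.0243 rms 0.45
0.081 T [0.5139 0.1906 1.4604] along -0.0251 rms 0.55
0.081 S [0.5126 0.1961 1.4581] along -0.0198 rms 0.39
0.081 TS [0.5132 0.1934 1.4599] along -0.0224 rms 0.78
```

The deep dish is seated level: both cameras agree at the seated rim height. The step is about 24 mm, so I'll nudge it 4 mm back, then place the shallow dish.

```bash
python3 - <<'E'
from h import *
t=r.read_time_s
AY=np.array([-np.sin(YAW),np.cos(YAW),0])
b=BASE-.024*AX+.0006*AY; p=np.r_[b[:2],.0500]; q=pose(b,YAW,0,0,1)[1]
r.move_pose(p+[0,0,.09],q)
c=r.move_straight(p,frame=q,feed=.08,until_force=10); print(c,t())
assert not c
r.grasp(30); print(r.read_finger_gap(),r.read_ft_force().round(2))
r.move_straight(p+[0,0,.0025],frame=q,feed=.02)
p2=p+.004*AX
r.move_straight(p2+[0,0,.0025],frame=q,feed=.02); r.sleep(.4); print(r.read_ft_force().round(2))
c=r.move_straight(p2-[0,0,.003],frame=q,feed=.012,until_force=5); e=r.read_ee_pos(); print(c,e,p2,r.read_ft_force().round(2),t())
r.gripper_open(); r.move_straight(np.r_[e[:2],.15],frame=q,feed=.15)
# shallow: regrasp where it was parked
m,mq=pose(MAT,MY,0,.008,1); r.move_pose(m+[0,0,.07],mq); 
c=r.move_straight(m,frame=mq,feed=.08,until_force=10); print(c,t()); assert not c
r.grasp(40); print(r.read_finger_gap(),r.read_ft_force().round(2))
r.move_straight(m+[0,0,.14],frame=mq,feed=.15); print(r.read_ft_force().round(2),r.read_finger_gap(),t())
from crop import *
crops("pics/d5.png",[("top",155,160,56,70),("side",205,215,50,70)],7.5)
E
```

```text
False 28.6
0.6723179442695069 [-0.89 -0.23  4.64]
[ 0.43 -1.08 -0.39]
True [0.51528209 0.195724   0.0505972 ] [0.51511306 0.19570036 0.05      ] [-0.31 -0.75  5.07] 30.3083
False 33.8083
0.6720041563770497 [-0.79  0.55  6.34]
[-0.17  0.71 -1.42] 0.6649948993921432 35.2667
```

View pics/d5.png

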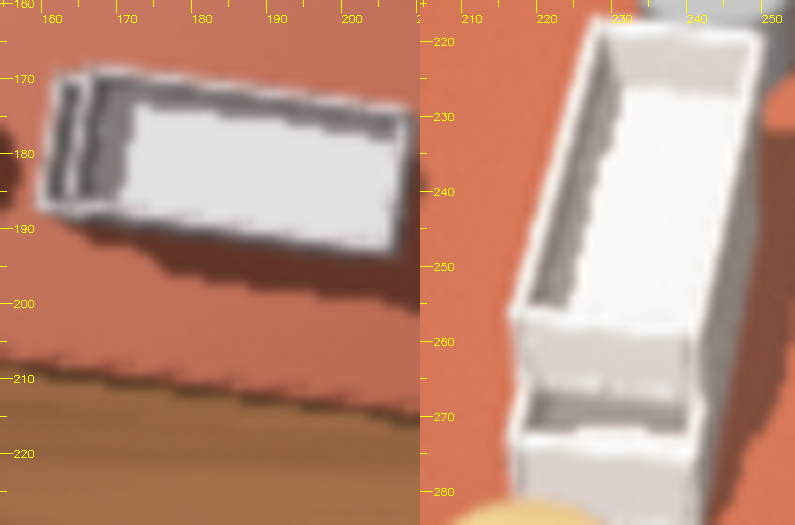

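The deep dish now sits about 20 mm stepped and straight. Placing the shallow dish next.

```bash
python3 - <<'E'
from h import *
t=r.read_time_s
xy=np.array([.5153,.1957])+.020*AX[:2]; q=pose(SH,YAW,0,0,1)[1]; at=lambda z:np.r_[xy,z]
r.move_pose(at(.16),q); r.move_straight(at(.088),frame=q,feed=.1); r.sleep(.4); f=r.read_ft_force();w=r.read_wrist_torque()
c=r.move_straight(at(.0745),frame=q,feed=.012,until_force=5); e=r.read_ee_pos()
print(c,e,xy,f.round(2),(r.read_ft_force()-f).round(2),(r.read_wrist_torque()-w).round(3),t())
if c and abs(e[2]-.079)<.002:
    r.gripper_open(); r.sleep(.1); print(r.read_ft_force().round(2)); r.move_straight(at(.19),frame=q,feed=.15)
    j=np.array(r.read_joint_pos()); j[0]-=.6; r.move_j(j); print(t())
from crop import *
crops("pics/f.png",[("top",155,155,56,70),("side",205,210,50,70)],7.5)
E
```

```text
True [0.5175487  0.21554227 0.08069446] [0.51759089 0.21556836] [-0.16 -0.4  -2.06] [-0.74 -0.09  6.68] [-0.062  0.02  -0.014] 38.6167
[-0.21  0.04 -0.37]
41.2583
```

```bash
cat > f3.py <<'E'
from fit import *
from scipy.optimize import minimize
from scipy.ndimage import map_coordinates
I={}
for c in CM:
    g=cv2.GaussianBlur(cv2.cvtColor(r.get_image(c),cv2.COLOR_BGR2GRAY).astype(np.float32),(0,0),.7)
    I[c]=np.hypot(cv2.Sobel(g,5,1,0),cv2.Sobel(g,5,0,1))
def loop(p,hl=.065,hw=.029,n=40):
    q=np.array([(-hl,-hw),(hl,-hw),(hl,hw),(-hl,hw),(-hl,-hw)])
    L=np.vstack([q[i]+(q[i+1]-q[i])*np.linspace(.02,.98,n)[:,None] for i in range(4)])
    return np.array(p[:3])+R.from_euler('ZYX',p[3:6]).apply(np.c_[L,0*L[:,:1]])
def score(p):
    s=0
    for c in I:
        for k in(0,1):   # outer edge plus inner edge of the rim
            uv=proj(c,loop(p,.065-.004*k,.029-.004*k)); s+=map_coordinates(I[c],[uv[:,1],uv[:,0]],order=1).mean()
    return -s
best=None
for z in(.095,.0975,.1,.1025,.105):
    f=lambda v:score([v[0],v[1],z,v[2],v[3],v[4]])+2e3*(v[3]**2+v[4]**2)
    m=minimize(f,[.517,.2155,1.456,0,0],method='Nelder-Mead',options=dict(initial_simplex=np.array([.517,.2155,1.456,0,0])+np.vstack([np.zeros(5),np.diag([.005,.005,.04,.03,.03])]),maxiter=800))
    print(z,m.x.round(4),round(m.fun,1))
E
python3 f3.py
```

```text
0.095 [ 0.5134  0.2184  1.456  -0.0224  0.0577] -655.1
0.0975 [0.5128 0.2167 1.4434 0.0552 0.0385] -661.0
0.1 [0.5124 0.2177 1.4405 0.0378 0.049 ] -669.1
0.1025 [ 5.1450e-01  2.1690e-01  1.4417e+00  1.0000e-03 -2.8800e-02] -669.8
0.105 [ 0.514   0.2167  1.4524 -0.0269 -0.0187] -668.3
```

```bash
sed -i '/^best=None/,$d' f3.py; cat > f4.py <<'E'
from f3 import *
def sc(c,p): 
    return -sum(map_coordinates(I[c],[u[:,1],u[:,0]],order=1).mean()*w for u,w in((proj(c,loop(p)),.5),(proj(c,loop(p,.063,.027)),1)))
for z in(.096,.1,.104):
    for c in I:
        b=min((minimize(lambda v:sc(c,[v[0],v[1],z,v[2],0,0]),[.516+a,.2155+d,1.456],method='Nelder-Mead',options=dict(initial_simplex=np.array([.516+a,.2155+d,1.456])+np.vstack([np.zeros(3),np.diag([.003,.003,.03])]))) for a in(-.002,.002) for d in(-.003,.003)),key=lambda m:m.fun)
        print(z,c,b.x.round(4),round(b.fun,1))
# roll/pitch with z=.1
f=lambda v:sc("top",[v[0],v[1],.1+v[5],v[2],v[3],v[4]])+sc("side",[v[0],v[1],.1+v[5],v[2],v[3],v[4]])
for roll in(-.1,-.05,0,.05,.1):
    m=min((minimize(lambda v:f([v[0],v[1],v[2],0,roll,v[3]]),[.515,y,1.455,0],method='Nelder-Mead',options=dict(initial_simplex=np.array([.515,y,1.455,0])+np.vstack([np.zeros(4),np.diag([.003,.003,.02,.003])]))) for y in(.213,.217)),key=lambda m:m.fun)
    print("roll",roll,m.x.round(4),round(m.fun,1))
E
python3 f4.py
```

```text
0.096 top [0.5164 0.2173 1.458 ] -288.7
0.096 side [0.5138 0.2105 1.457 ] -259.7
0.1 top [0.5159 0.2171 1.4584] -286.6
0.1 side [0.5134 0.2148 1.4549] -258.4
0.104 top [0.5155 0.2178 1.459 ] -288.6
0.104 side [0.5131 0.2189 1.4564] -256.8
roll -0.1 [0.5152 0.2187 1.4626 0.003 ] -522.9
roll -0.05 [0.5141 0.2182 1.4455 0.0024] -524.9
roll 0 [0.5137 0.2179 1.4474 0.0028] -529.5
roll 0.05 [0.5135 0.2175 1.4451 0.0029] -533.2
roll 0.1 [0.5133 0.2176 1.4448 0.003 ] -536.1
```

Contact was nearly centred and close to the predicted height, which points to a proper seat. The image fit can't settle roll, so I'll touch both rims lightly with the shut fingers.

```bash
python3 - <<'E'
from h import *
t=r.read_time_s
AY=np.array([-np.sin(YAW),np.cos(YAW),0])
xy=np.array([.5176,.2156]); q=pose(SH,YAW,0,0,1)[1]
r.grasp(20)
for k,s in enumerate((.027,-.027)):
    b=np.r_[xy,0]+s*AY
    (r.move_pose if k==0 else lambda p,q:r.move_straight(p,frame=q,feed=.1))(b+[0,0,.118],q)
    if k==0: r.move_straight(b+[0,0,.112],frame=q,feed=.05)
    else: r.move_straight(b+[0,0,.112],frame=q,feed=.05)
    r.sleep(.3)
    c=r.move_straight(b+[0,0,.092],frame=q,feed=.012,until_force=2.5); e=r.read_ee_pos(); print(s,c,e.round(4),r.read_ft_force().round(2),t())
    r.move_straight(np.r_[e[:2],.125],frame=q,feed=.1)
r.move_straight(np.r_[e[:2],.19],frame=q,feed=.15)
print(t())
E
```

```text
0.027 True [0.4908 0.2187 0.1   ] [-0.65 -0.33  4.26] 45.2083
-0.027 True [0.5444 0.2125 0.1001] [-0.34 -0.3   4.59] 47.8917
48.8833
```

```bash
python3 - <<'E'
from rig import r
import numpy as np
j=np.array(r.read_joint_pos()); j[0]-=.6; r.move_j(j); print(r.read_time_s(), r.read_ft_force().round(2))
E
python3 f4.py | sed -n 3,4p; python3 -c "
from rig import r
r.sign_off()"
```

```text
50.1833 [0.36 0.44 0.64]
0.1 top [0.5159 0.2171 1.4584] -287.1
0.1 side [0.5134 0.2148 1.4549] -258.3
the job is handed in; nothing more can be done
```

The deep dish is back in the middle of the stack with the shallow dish on top, and the job is handed in at about 50 s of the 72 s allowed. I parked the shallow dish on the right-hand cork mat, then set the deep dish on the base. It came out about 24 mm along, so I lifted it slightly and moved it 4 mm back. The shallow dish then went on top, stepped 20 mm back towards the canister.

**Checks that agreed**
- **Deep dish:** its foot stopped against both sides of the bottom dish's lip. The two cameras agreed on it at the seated rim height before the 4 mm correction. The correction lowered it to contact again, and I checked the result only by eye.
- **Shallow dish:** touching its two side rims with the shut fingers gave 100.0 and 100.1 mm, so it is level across the width and at the seated height. Its yaw matches the stack to well under a degree, and its position did not change after the touches.

**Checks that disagreed or failed**
- **Deep dish height:** it met the bottom dish about 4 mm higher than I predicted. I put this down to the grip height on the rack, because the foot was inside the lip.
- **Shallow dish image fit:** it could not settle the roll, and the two cameras differed by 2–2.5 mm, close to the calibration limit.
- **Final picture:** the last photo could not be viewed because the 12-picture limit was reached.
- **Other objects:** I felt no contact with the canister, tin, egg cups, scoop or mug. I did not re-measure them at the end.

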